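# Put the foam cutter's battery on charge

### The job

Put the tall battery block on charge: enter it in the charger's bay contact end first with its tail raised, push the sprung contacts back and rock the tail down past the steel lip until the block lies flat on the bay floor, then let the spring slide it back fully home under the lip and let go. Be gentle with the contacts and the bay, and leave the other things on the bench where they are.

Things in the scene. Friction and masses are not known exactly. Their poses are not given: they have to be found in the camera images.
- battery: Tall dark battery block, loose, 74 long (x) x 38 wide (y) x 48 high (z) mm, 0.24 to 0.36 kg, standing on the bench. Origin: centre of its underside. -x end: nose (contact end, flat upright face, two small brass pads low down). +x end: tail, where the lowest 10 mm runs out 5 mm farther as a foot flange (69 mm long above it). Nose points to the robot within 0.6 rad. Grip across the 38 mm width.
- battery_nose (a point): Point on the battery: middle of the bottom edge of its nose, 37 mm from the battery's origin along -x.
- charger: Grey bench charger fixed to the bench, base 150 (x) x 100 (y) mm with small screw ears; origin: centre of its underside; yaw within 0.45 rad. On top a battery tray, 124 x 90 mm plate with the bay on it, is clamped by screws in slots: it may sit up to 4 mm either way along the charger's x from the middle place for which the sizes here are given, differently each time. It does not shift in use.
- bay_mouth (a point): Middle of the bay's mouth (tray at its middle place), 12 mm over the bay floor, charger's axes, 0.5 mm from the charger's origin along -x. The bay is 81 mm long, x = -41 to +40 mm of the charger. Side walls: inner faces at y = +-20 mm (1 mm play each side of the battery), 12 mm high, top 3 mm bevelled outwards at 45 degrees. Beyond x = -41 the contact housing, 15 mm high, to x = -63 mm.
- lip_edge (a point): Middle of the upper edge of the steel lip at the tail (+x) of the bay (tray at its middle place), 15 mm over the bay floor. The lip is 34 mm wide, 4 mm thick (underside 11 mm over the floor) and overhangs the bay 3.5 mm from the tail wall, whose face is at charger x = +40 mm. The battery's 10 mm high flange ends up under it.
- seat (a point): Point on the bay floor, charger's axes, 3 mm from the charger's origin along +x, 22 mm above the bench. With the tray at its middle place the battery's origin lies here, axes the same (nose to -x), when fully home: tail against the tail wall, flange under the lip, nose holding the contacts 3 mm back. The tray's offset (up to 4 mm along x) shifts that place.
- contacts (a joint): Sprung contact block at the -x end of the bay, black with brass strips, 24 mm wide, 1 to 11 mm over the floor; its face looks to +x, at rest at charger x = -31 mm (tray at its middle). Value: how far it is pushed back to -x, 0 to 0.0095 m; spring 1 N to start plus 1.2 N per mm, 12.4 N at its stop. For the flange to pass the lip it must be about 7 to 9 mm back. Over 16 N bends it.
- slim_battery: Bystander: low battery block of the same plan but only 21 mm high, near the middle of the far side.
- glue: Bystander: white glue bottle 38 mm across, 95 mm high, far left.
- offcut_a: Bystander: white foam offcut 110 x 70 x 30 mm, far right.
- offcut_b: Bystander: white foam offcut 70 x 50 x 22 mm, near middle.
- sanding_block: Bystander: wood and cork sanding block 100 x 50 x 30 mm, near left.
- tape: Bystander: roll of tape 90 mm across, 24 mm high, near right.
- knife: Bystander: spatula 190 mm long lying along y, far side left of the middle.
Things that resemble listed ones, but are neither listed nor needed, are in the scene too. What is shaped like the battery but orange or turquoise is not meant.

How it is judged:
By the outcome, as a careful person would: the job done as asked, in the order asked, and still so for the second after the job is handed in, with the robot touching nothing.
It also fails if it takes over 72 s, if anything falls off the work surface, if the arm or the gripper's body presses on something with over 40 N, if the wrist force passes 120 N, or if a joint passes its speed limit or range.

### The arm

A 7-joint arm with a two-finger parallel gripper is mounted at the origin on the work surface. World frame = base frame: x ahead of the robot, y to its left, z up, the work surface at z = 0. Lengths are in m, angles in rad, forces in N, time in s.
With the tool pointing down it reaches from about 0.35 to 0.775 m from the base axis. Payload 3.1 kg.
Tool frame: the origin (TCP) lies at the very end of the fingers, on their centre line; the grasp point (between the pads) lies 19 mm behind it; z points along the fingers, y is the direction in which the jaws open and shut (so a half turn about z gives the same grasp; the last joint's range is limited). The gripper opens to 85 mm and grips with 20 to 120 N. Pads are 22 mm wide; open, the fingers measure 114 mm over their backs; the gripper's body (76 mm by 85 mm) begins 54 mm behind the grasp point. The pads swing forward as they close: fully open they stand 13 mm farther back than shut.
Start: joints at [1.28, 0.311, 0.014, 1.512, -0.004, 1.319, -0.027], TCP at [0.135, -0.533, 0.231] pointing down, gripper open.
Joint ranges: [-2.7, 2.7], [-0.3, 1.91], [-1.27, 1.3], [0.12, 2.57], [-1.44, 4.58], [0.2, 2.03], [-3.05, 3.05]. Speed limits (rad/s): [2.79, 2.79, 3.14, 3.14, 3.14, 3.14, 3.14].

### API

Orientations are given as a unit quaternion [x, y, z, w].
In Python, from station import ctrl gives the robot as it stands. The module is installed in compiled form; this text tells all that it offers.
- The arm moves only by the shell command python3 -m creep 'ROWS'. ROWS is JSON, a list that holds one entry, the list of rows, each a list of 7 numbers: the shift along the tool's x, y, z in m, then the turn, a rotation vector about the tool's x, y, z in degrees, then the opening, from 0 (shut) to 1 (fully open). In form: [[[tx, ty, tz, ax, ay, az, fingers], ...]]. A call has 1 to 5 rows; each row shifts and turns the commanded pose from where the row before left it, along the tool's axes as they then stand; what a row does not reach is not made up. A row lasts 1/12 s, in which the tool goes at most 41.7 mm and 7.16 degrees, less where a joint would pass 70% of its speed; a pose out of reach is approached as far as the arm can. A call is refused whole if a number of a shift passes 0.0417 or a number of a turn 7.16, either way. A call with a gripper value outside its range is refused whole. The fingers move at their own pace and stop on an object; the grip force is fixed at half the most. Time passes only in rows, so rows that do not move let the fingers close. It gives the time, the measured TCP pose, the force and the opening at its end, in the units of the state.
- ctrl.get_obs(): the state, without advancing time (a new reading comes with each control period).
- ctrl.snapshot(name): name is "side" or "top"; returns a dict with "color" (420x560x3 uint8, red, green, blue), "mtx" (3x3 intrinsics, pixels), "R" (3x3) and "t" (3): a world point X has camera coordinates R X + t. Camera axes: x right, y down, z forward; pixel columns grow to the right and rows downward; lengths in m; the calibration is good to about 2 mm. A picture is of the moment at which its call begins. There is no depth.
- ctrl.job_done(): hands the job in, once; it reports no verdict.
The state is a dict: "clock": time; "joint_positions": joint angles; "joint_vel": joint speeds; "effort": joint torques, N m; "ee_pos": TCP position; "tcp_rot": TCP orientation; "ft_force": force on the tool from outside, world axes, zero at the start; "wrist_torque": the same for the moment, N m; "width": finger opening in m.
Only numpy, scipy, OpenCV 4.12 (cv2) and the standard library are available. Lean on these libraries where they do the work, as an engineer would, in place of code of your own. Each camera call takes 0.05 s, during which the arm holds its last target. There are 200 camera calls.

## Working session

There is one attempt and no reset: what is moved stays moved. The work goes in short steps, Python scripts to look and compute and a shell command to move; the robot and the scene stay as the last step left them, time stands still between calls to the robot, and variables do not carry over. Pictures are saved under pics/ and viewed, about 8 in all and at most 12, crops included, and the job is handed in when it is done.

```bash
mkdir -p pics
python3 - <<'E'
from station import ctrl
import cv2,numpy as np,pickle
o=ctrl.get_obs();print({k:np.round(v,3) for k,v in o.items()})
for n in("top","side"):
    s=ctrl.snapshot(n);pickle.dump(s,open(f"{n}0.pkl","wb"));print(n,s["mtx"].round(1).tolist(),s["R"].round(3).tolist(),s["t"].round(3).tolist())
    cv2.imwrite(f"pics/{n}0.png",s["color"][:,:,::-1])
E
```

```text
{'clock': np.float64(0.0), 'joint_positions': array([ 1.28 ,  0.312,  0.014,  1.513, -0.004,  1.319, -0.027]), 'joint_vel': array([-0.001, -0.001, -0.001,  0.001,  0.001,  0.   ,  0.   ]), 'effort': array([ 0.0000e+00, -3.7991e+01,  1.4600e-01, -2.3059e+01,  1.2000e-02,
        1.4000e-02, -0.0000e+00]), 'ee_pos': array([ 0.135, -0.532,  0.23 ]), 'tcp_rot': array([ 0.992,  0.124, -0.   , -0.001]), 'ft_force': array([ 0.647, -0.001,  0.514]), 'wrist_torque': array([-0.028,  0.001, -0.007]), 'width': np.float64(0.085)}
top [[450.8, 0.0, 272.6], [0.0, 450.8, 212.7], [0.0, 0.0, 1.0]] [[0.026, -1.0, -0.001], [-0.982, -0.026, -0.185], [0.185, 0.005, -0.983]] [0.006, 0.528, 0.944]
side [[534.9, 0.0, 283.8], [0.0, 534.9, 210.7], [0.0, 0.0, 1.0]] [[-0.787, -0.617, 0.003], [-0.446, 0.566, -0.694], [0.426, -0.547, -0.72]] [0.444, 0.273, 1.096]
```

View pics/top0.png

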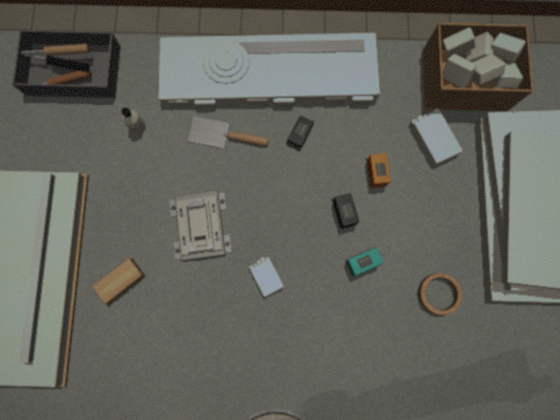

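View pics/side0.png

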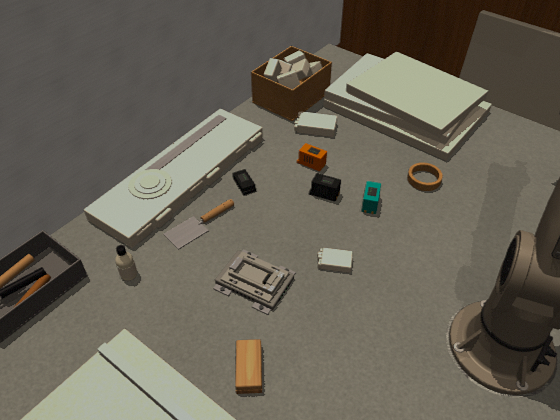

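Two dark blocks are in view: top (300,132)/side (244,181), low and on the far side, which is slim_battery; and top (345,211)/side (325,187), visibly tall, which fits the battery. The orange (379,170) and turquoise (365,262) blocks are excluded. The charger is at top (201,226). I'll confirm with an enlarged crop.

Run:
```python
import cv2,pickle,numpy as np
t=pickle.load(open("top0.pkl","rb"))["color"][:,:,::-1];s=pickle.load(open("side0.pkl","rb"))["color"][:,:,::-1]
def c(im,x,y,w,h): 
    r=cv2.resize(im[y:y+h,x:x+w],(400,300),interpolation=cv2.INTER_CUBIC); return np.clip(r.astype(float)*1.8,0,255).astype(np.uint8)
cv2.imwrite("pics/c1.png",np.vstack([np.hstack([c(t,312,188,64,48),c(s,293,163,64,48)]),np.hstack([c(t,156,196,80,60)[:, :],c(s,210,244,92,69)])]))
```

```text
(no output)
```

View pics/c1.png

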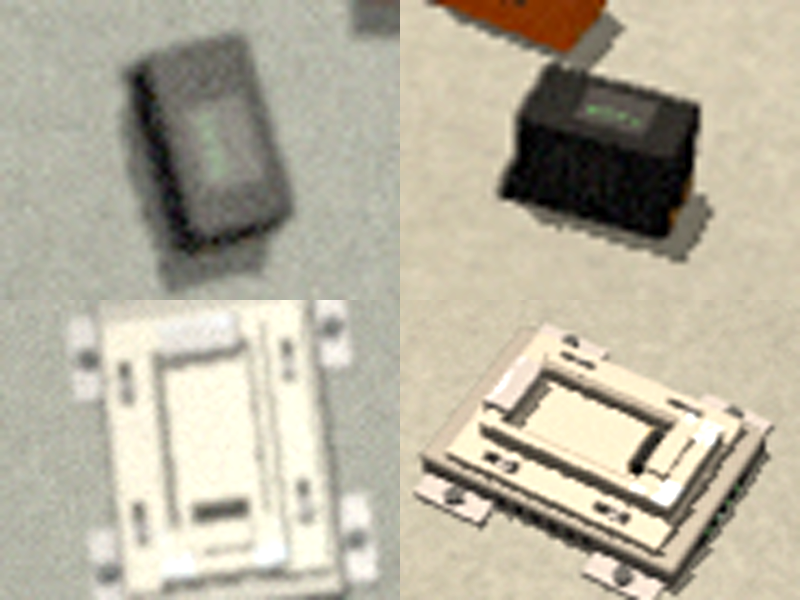

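The crop confirms it: the tall dark block has its foot flange at the far end and brass at the robot end. The charger's lip is at the far side (crop 200,335) and the black contacts at crop (220,510). Next I'll fit edge models to both views.

```bash
cat > h.py <<'E'
import numpy as np,cv2,pickle
from scipy.optimize import differential_evolution,minimize
def box(x0,x1,y0,y1,z0,z1):
    P=np.array([[x,y,z] for x in(x0,x1) for y in(y0,y1) for z in(z0,z1)])/1e3
    return [(P[i],P[j]) for i in range(8) for j in range(i+1,8) if bin(i^j).count('1')==1]
def rect(x0,x1,y0,y1,z):
    c=np.array([[x0,y0,z],[x1,y0,z],[x1,y1,z],[x0,y1,z]])/1e3
    return [(c[i],c[(i+1)%4]) for i in range(4)]
def proj(s,X):
    c=X@np.array(s["R"]).T+s["t"]; p=c@np.array(s["mtx"]).T; return p[:,:2]/p[:,2:]
def grad(s,sig):
    g=cv2.GaussianBlur(cv2.cvtColor(s["color"],cv2.COLOR_RGB2GRAY).astype(np.float32),(0,0),sig)
    return np.sqrt(cv2.Sobel(g,cv2.CV_32F,1,0)**2+cv2.Sobel(g,cv2.CV_32F,0,1)**2)
def pts(edges,n=30):
    u=np.linspace(0,1,n)[:,None]; return np.vstack([a+(b-a)*u for a,b in edges])
def rz(a): return np.array([[np.cos(a),-np.sin(a),0],[np.sin(a),np.cos(a),0],[0,0,1]])
def score(s,G,X):
    p=proj(s,X).astype(np.float32); v=cv2.remap(G,p[:,:1],p[:,1:],cv2.INTER_LINEAR); return np.minimum(v,np.percentile(G,99.5)).mean()
def back(s,u,v,z):
    d=np.linalg.inv(s["mtx"])@[u,v,1]; R=np.array(s["R"]); C=-R.T@s["t"]; d=R.T@d; return C+d*(z-C[2])/d[2]
E
cat > fit.py <<'E'
from h import *
S=[pickle.load(open(f"{n}0.pkl","rb")) for n in("top","side")]
bat=box(-37,32,-19,19,0,48)[:]
# visible edges: drop hidden bottom edges
bat=rect(-37,32,-19,19,48)+[(np.array([-37,y,0])/1e3,np.array([-37,y,48])/1e3) for y in(-19,19)]+[(np.array([-37,-19,0])/1e3,np.array([-37,19,0])/1e3),(np.array([37,19,0])/1e3,np.array([37,19,10])/1e3),(np.array([37,19,0])/1e3,np.array([-37,19,0])/1e3)]
B=pts(bat); fixed=None
tray=pts(rect(-62,62,-45,45,22)+rect(-41,40,-20,20,34)[1::2][:0]+rect(36.5,44,-17,17,37)[3:]+rect(-63,-41,-26,26,37)[1:2])
base=lambda h:pts(rect(-75,75,-50,50,h))
for sets in([0,1],[0],[1]):
    for sig in(1.0,):
        G=[grad(s,sig) for s in S]
        i=back(S[0],345,208,.048)
        f=lambda q:-sum(score(S[k],G[k],B@rz(q[2]).T+[q[0],q[1],0]) for k in sets)
        r=differential_evolution(f,[(i[0]-.03,i[0]+.03),(i[1]-.03,i[1]+.03),(-.6,.6)],seed=1,popsize=25)
        print("bat",sets,r.x.round(4),round(r.fun,1))
        i=back(S[0],201,226,.022)
        def f(q): 
            R=rz(q[2]).T;t=[q[0],q[1],0]
            return -sum(2*score(S[k],G[k],(tray+[q[3],0,0])@R+t)+score(S[k],G[k],base(q[4]*1e3)@R+t) for k in sets)
        r=differential_evolution(f,[(i[0]-.03,i[0]+.03),(i[1]-.03,i[1]+.03),(-.45,.45),(-.004,.004),(.008,.021)],seed=1,popsize=25)
        print("chg",sets,r.x.round(4),round(r.fun,1))
        if sets==[0,1]: pass
E
python3 fit.py
```

```text
bat [0, 1] [ 0.5412 -0.1422  0.299 ] -221.6
chg [0, 1] [0.503  0.1888 0.1709 0.0016 0.013 ] -522.8
bat [0] [ 0.5437 -0.1434  0.2386] -91.1
chg [0] [0.505  0.1859 0.162  0.0016 0.0088] -226.1
bat [1] [ 0.538  -0.1395  0.4304] -156.6
chg [1] [0.4992 0.2061 0.1699 0.0012 0.0134] -369.3
```

```bash
cat >> fit.py <<'E'
def ov(s,models,c,k):
    x,y,w,h=c; im=cv2.resize(np.clip(s["color"][y:y+h,x:x+w,::-1]*1.6,0,255).astype(np.uint8),(400,300),interpolation=cv2.INTER_CUBIC); z=400/w
    for X,col in models:
        for p in proj(s,X): 
            q=((p+.5-[x,y])*z-.5).round().astype(int)
            if 0<=q[0]<400 and 0<=q[1]<300: im[q[1],q[0]]=col
    return im
qb=[.5412,-.1422,.299]; qc=[.503,.1888,.1709,.0016]
b=[(B@rz(qb[2]).T+[qb[0],qb[1],0],(0,0,255))]
T=lambda X,o:(X+[o,0,0])@rz(qc[2]).T+[qc[0],qc[1],0]
c=[(T(tray,qc[3]),(0,0,255)),(T(base(13),0),(255,0,0)),(T(pts(rect(-41,40,-20,20,34)),qc[3]),(0,200,0))]
cv2.imwrite("pics/o1.png",np.vstack([np.hstack([ov(S[0],b,(312,188,64,48),0),ov(S[1],b,(293,163,64,48),1)]),np.hstack([ov(S[0],c,(156,193,88,66),0),ov(S[1],c,(208,242,96,72),1)])]))
E
python3 fit.py >/dev/null
```

```text
(no output)
```

View pics/o1.png

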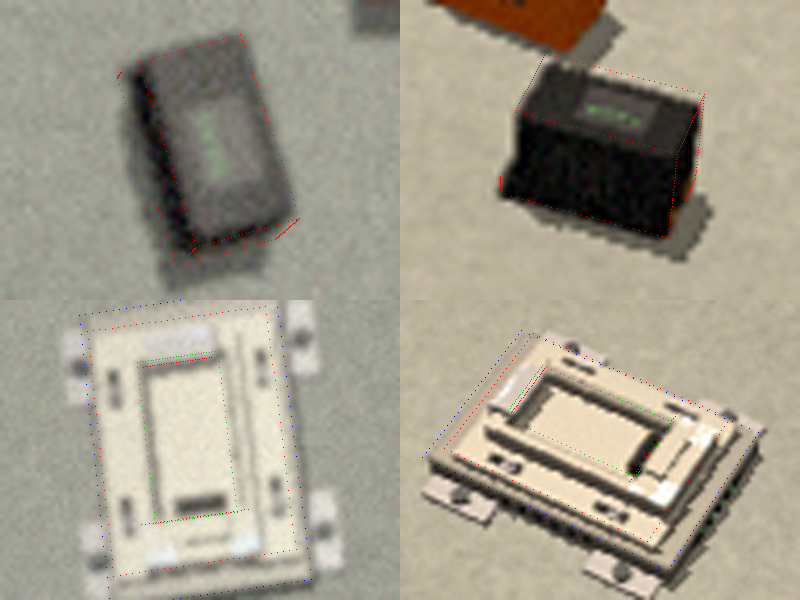

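Run:
```python
from station import ctrl
import cv2,numpy as np,pickle
for n,(x,y,w,h) in(("top",(160,188,76,76)),("side",(208,242,92,72))):
    A=[ctrl.snapshot(n) for _ in range(6)];s=A[0];s["avg"]=np.mean([a["color"] for a in A],0);pickle.dump(s,open(f"{n}1.pkl","wb"))
    im=s["avg"][y:y+h,x:x+w,::-1];im=cv2.resize(im.astype(np.float32),None,fx=8,fy=8,interpolation=cv2.INTER_CUBIC);im=np.clip(im*1.45,0,255).astype(np.uint8)
    for k in range(0,w,10): cv2.putText(im,str(x+k),(k*8,8),0,.35,(0,0,255)); cv2.line(im,(k*8+3,10),(k*8+3,16),(0,0,255))
    for k in range(0,h,10): cv2.putText(im,str(y+k),(0,k*8+7),0,.35,(0,0,255)); cv2.line(im,(26,k*8+3),(32,k*8+3),(0,0,255))
    cv2.imwrite(f"pics/z_{n}.png",im)
```

```text
(no output)
```

View pics/z_top.png

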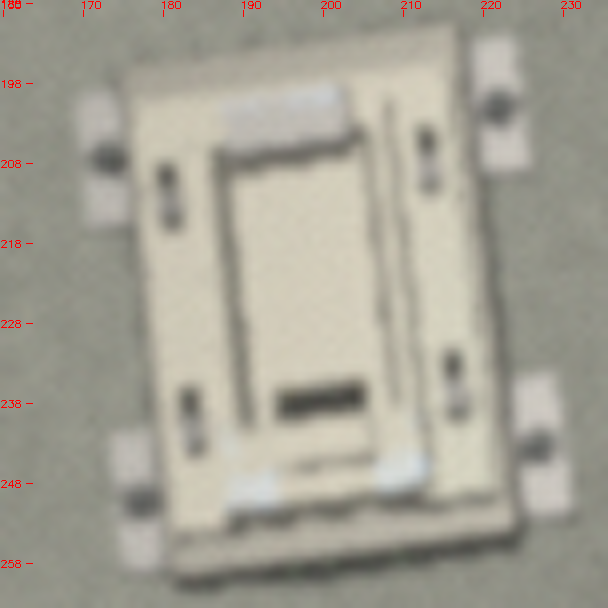

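View pics/z_side.png

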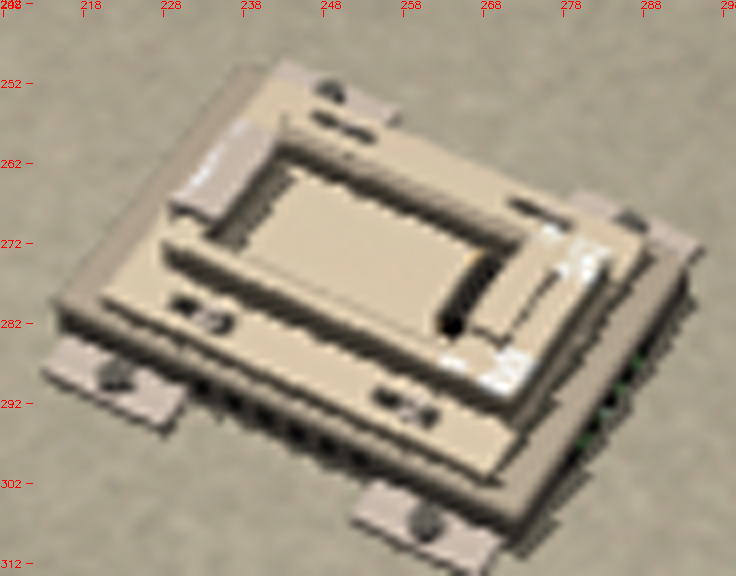

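```bash
cat > pick.py <<'E'
from h import *
from scipy.optimize import least_squares
S=[pickle.load(open(f"{n}1.pkl","rb")) for n in("top","side")]
# view, u, v (px), local x,y,z mm, kind(0 base,1 tray)
P=[]
def add(k,L,kind): 
    for (u,v),X in L: P.append((k,(160,208)[k]+(u-3.5)/8,(188,242)[k]+(v-3.5)/8,X,kind))
add(0,[((127,68),(75,50)),((452,25),(75,-50)),((520,528),(-75,-50)),((172,572),(-75,50))],0)
add(1,[((60,302),(75,50)),((245,65),(75,-50)),((688,270),(-75,-50)),((510,520),(-75,50))],0)
add(0,[((133,100),(62,45,22)),((460,58),(62,-45,22)),((505,495),(-62,-45,22)),((170,535),(-62,45,22)),((225,152),(36.5,17,37)),((345,135),(36.5,-17,37)),((278,392),(-31,12,33)),((365,380),(-31,-12,33))],1)
add(1,[((103,302),(62,45,22)),((275,78),(62,-45,22)),((648,245),(-62,-45,22)),((492,478),(-62,45,22)),((280,140),(36.5,-17,37)),((215,218),(36.5,17,37))],1)
def res(q,sets=(0,1)):
    o=[]
    for k,u,v,X,kind in P:
        if k not in sets: continue
        X=np.array([X[0]+q[3]*kind*1e3,X[1],X[2] if kind else q[4]*1e3])/1e3
        o.append(proj(S[k],(rz(q[2])@X+[q[0],q[1],0])[None])[0]-[u,v])
    return np.array(o)
if __name__=="__main__":
    for sets in((0,1),(0,),(1,)):
        r=least_squares(lambda q:res(q,sets).ravel(),[.503,.189,.16,0,.016],loss="soft_l1")
        print(sets,r.x.round(4)); print(res(r.x,sets).round(1).tolist())
E
python3 pick.py
```

```text
(0, 1) [ 0.5037  0.187   0.1587 -0.0014  0.0073]
[[-0.8, -0.3], [1.5, -0.5], [0.2, 0.7], [-0.3, 1.0], [-1.5, 0.4], [-0.7, -0.0], [0.1, -0.7], [0.3, 0.7], [-0.2, 0.1], [-1.8, 0.3], [-1.4, -0.6], [0.3, -0.3], [0.4, 1.6], [0.5, 1.8], [-0.7, 1.3], [-0.8, 1.3], [-0.8, -2.6], [-0.7, -1.9], [-0.4, -2.0], [-1.1, -1.9], [1.3, -1.3], [1.3, -0.6]]
(0,) [ 0.5052  0.1868  0.16   -0.0014  0.0025]
[[-0.3, -0.4], [1.8, -0.6], [0.6, 0.2], [0.3, 0.6], [-0.1, -0.5], [-1.7, -0.4], [-1.2, -1.4], [0.5, -1.0], [0.5, 1.0], [0.6, 1.1], [-0.5, 0.6], [-0.6, 0.7]]
(1,) [ 0.5001  0.1901  0.1532 -0.0013  0.0136]
[[-1.5, 0.3], [-0.3, -0.3], [0.6, -0.6], [0.5, 1.0], [-0.6, -1.1], [-0.3, -0.4], [0.0, -0.2], [-0.9, 0.0], [1.6, 0.2], [1.5, 1.0]]
```

Run:
```python
import pick
from pick import *
def res(q,sets=(0,1)):
    o=[]
    for k,u,v,X,kind in P:
        if k not in sets: continue
        z=q[4]*1e3 if not kind else (q[5]*1e3 if X[2]==22 else X[2])
        X=np.array([X[0]+q[3]*kind*1e3,X[1],z])/1e3
        o.append(proj(S[k],(rz(q[2])@X+[q[0],q[1],0])[None])[0]-[u,v]-([q[6],q[7]] if k else [0,0]))
    return np.array(o)
for name,fix in(("nooff",0),("sideoff",1)):
    r=least_squares(lambda q:np.r_[res(q).ravel(),(q[6:]*(0.3 if fix else 100))],[.503,.189,.16,0,.016,.02,0,0],loss="soft_l1")
    print(name,r.x.round(4),r.cost); print(res(r.x).round(1).tolist())
```

```text
nooff [ 5.040e-01  1.866e-01  1.596e-01 -1.000e-04  6.800e-03  1.290e-02
 -2.000e-04 -1.000e-04] 11.810759348842282
[[-0.6, -0.3], [1.7, -0.5], [0.5, 0.6], [-0.1, 1.0], [-1.5, 0.4], [-0.6, -0.0], [0.1, -0.8], [0.4, 0.6], [0.8, 0.3], [-1.2, 0.5], [-0.8, -0.9], [1.3, -0.6], [0.5, 1.0], [0.7, 1.1], [-0.5, 0.6], [-0.6, 0.7], [-0.9, -0.5], [-0.9, 0.2], [-0.9, 0.0], [-1.5, 0.1], [0.8, -1.7], [0.8, -1.0]]
sideoff [ 5.046e-01  1.867e-01  1.603e-01 -3.000e-04  8.900e-03  1.520e-02
 -7.182e-01 -8.108e-01] 10.318835894435601
[[-0.9, -0.8], [1.5, -1.0], [0.4, 0.2], [-0.2, 0.6], [-1.1, 0.6], [-0.2, 0.1], [0.6, -0.7], [0.8, 0.8], [0.5, -0.1], [-1.3, 0.1], [-0.9, -1.2], [1.1, -0.9], [0.5, 0.8], [0.6, 0.9], [-0.5, 0.4], [-0.6, 0.4], [-0.5, -0.4], [-0.5, 0.3], [-0.4, 0.1], [-0.9, 0.2], [1.4, -1.0], [1.4, -0.2]]
```

Charger fit: about (0.504, 0.187), yaw 0.16, tray offset near 0 (±2 mm). Battery fit: (0.541, -0.142), yaw about 0.29. The heights and sizes agree with what was given. I'll move over the battery.

```bash
cat > st.py <<'E'
import sys,numpy as np
from station import ctrl
from scipy.spatial.transform import Rotation as Ro
# args: x y z yaw tilt(deg): prints shift in tool axes and rotvec (tool, deg) to that pose
o=ctrl.get_obs();R=Ro.from_quat(o["tcp_rot"]);p=np.array(o["ee_pos"])
print("t",round(float(o["clock"]),2),"p",(p*1e3).round(1),"toolx",np.degrees(np.arctan2(*R.as_matrix()[1::-1,0])).round(2),"tilt",np.degrees(np.arcsin(R.as_matrix()[2,0])).round(2),"roll",np.degrees(np.arcsin(R.as_matrix()[2,1])).round(2),"F",np.round(o["ft_force"],2),"M",np.round(o["wrist_torque"],2),"w",round(float(o["width"])*1e3,1))
if len(sys.argv)>1:
    x,y,z,yaw,ti=map(float,sys.argv[1:6])
    T=Ro.from_euler("z",yaw)*Ro.from_euler("x",180,degrees=True)*Ro.from_euler("y",ti,degrees=True)
    print("shift mm",(R.inv().apply(np.array([x,y,z])-p)*1e3).round(1),"turn deg",np.degrees((R.inv()*T).as_rotvec()).round(2))
E
python3 -m creep '[[[0.035,-0.02,0,0,0,0,1],[0.035,-0.02,0,0,0,0,1],[0.035,-0.02,0,0,0,0,1],[0.035,-0.02,0,0,0,0,1],[0.035,-0.02,0,0,0,0,1]]]'
python3 -m creep '[[[0.035,-0.02,0,0,0,0,1],[0.035,-0.02,0,0,0,0,1],[0.035,-0.02,0,0,0,0,1],[0.035,-0.02,0,0,0,0,1],[0.035,-0.02,0,0,0,0,1]]]'
python3 -m creep '[[[0.035,-0.02,0,0,0,-2,1],[0.035,-0.02,0,0,0,0,1],[0.02,-0.015,0,0,0,0,1],[0.0,0,0,0,0,0,1]]]'
python3 st.py .5393 -.1428 .10 .29 0
```

```text
clock: 1.12
ee_pos: [0.2815, -0.3916, 0.2315]
tcp_rot: [0.992, 0.124, 0.0, 0.0]
ft_force: [0.9, 0.3, -0.2]
width: 0.0852
clock: 1.53
ee_pos: [0.4265, -0.2516, 0.2317]
tcp_rot: [0.992, 0.124, 0.0, 0.0]
ft_force: [0.7, -0.5, 0.3]
width: 0.0854
clock: 1.87
ee_pos: [0.5015, -0.1678, 0.2315]
tcp_rot: [0.989, 0.148, 0.002, -0.002]
ft_force: [0.2, 0.6, 0.4]
width: 0.0853
t 1.87 p [ 501.5 -167.8  231.5] toolx 16.97 tilt 0.27 roll -0.24 F [0.21 0.58 0.36] M [ 0.05 -0.03 -0.02] w 85.3
shift mm [ 42.8 -12.3 131.7] turn deg [-0.24 -0.27  0.35]
```

```bash
python3 -m creep '[[[0.022,-0.006,0.03,-0.24,-0.27,0.4,1],[0.021,-0.006,0.03,0,0,0,1],[0,0,0.036,0,0,0,1],[0,0,0.03,0,0,0,1],[0,0,0,0,0,0,1]]]'
python3 st.py .5393 -.1428 .015 .29 0
python3 - <<'E'
from h import *
from station import ctrl
o=[]
for n,(x,y,w,h) in(("top",(300,170,90,90)),("side",(275,120,100,90))):
    s=ctrl.snapshot(n);pickle.dump(s,open(f"{n}2.pkl","wb"))
    o.append(cv2.resize(np.clip(s["color"][y:y+h,x:x+w,::-1]*1.6,0,255).astype(np.uint8),(400,400*h//w if n=="side" else 400))[:360])
cv2.imwrite("pics/g1.png",np.hstack(o))
E
```

```text
clock: 2.28
ee_pos: [0.5294, -0.1525, 0.0985]
tcp_rot: [0.99, 0.138, -0.009, -0.0]
ft_force: [-2.8, -0.6, -1.3]
width: 0.0852
t 2.28 p [ 529.4 -152.5   98.5] toolx 15.87 tilt -1.0 roll -0.15 F [-2.78 -0.58 -1.31] M [ 0.02  0.12 -0.01] w 85.2
shift mm [13.6 -6.3 83.3] turn deg [-0.16  0.99 -0.74]
```

View pics/g1.png

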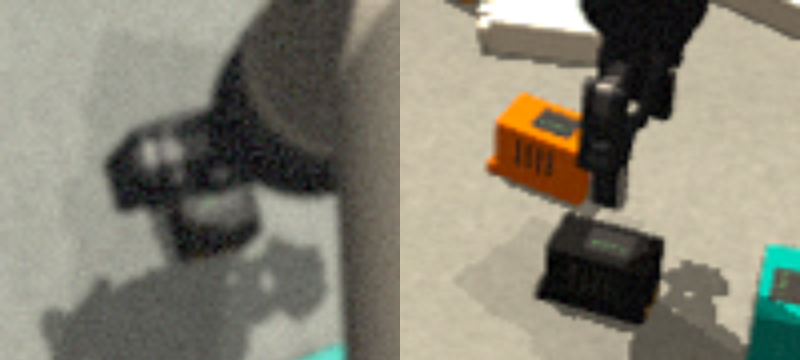

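The gripper is above the battery with its jaws across the width, and the orange block (crop 540,150) is clear. I'll correct the remaining offset and descend.

```bash
python3 -m creep '[[[0.007,-0.003,0,0,0,0,1],[0.006,-0.003,0.01,0,0,0,1],[0,0,0,0,0,0,1],[0,0,0,0,0,0,1]]]' >/dev/null
python3 st.py .5393 -.1428 .015 .29 0
```

```text
t 2.72 p [ 546.8 -143.    95.8] toolx 15.94 tilt -0.19 roll 0.26 F [-0.19  0.18 -0.02] M [ 0.04  0.03 -0.  ] w 85.1
shift mm [-6.8 -2.6 80.8] turn deg [ 0.26  0.2  -0.67]
```

```bash
python3 -m creep '[[[-0.007,-0.0025,0.02,0.26,0.2,-0.65,1],[0,0,0.02,0,0,0,1],[0,0,0,0,0,0,1],[0,0,0,0,0,0,1]]]' >/dev/null
python3 st.py .5393 -.1428 .015 .29 0
```

```text
t 3.05 p [ 537.7 -143.5   54.8] toolx 16.49 tilt -0.17 roll -0.06 F [ 0.79 -0.22 -0.32] M [ 0.02 -0.02  0.02] w 85.0
shift mm [ 1.9 -0.2 39.8] turn deg [-0.06  0.17 -0.12]
```

Precise now. I'll descend the rest of the way and close.

```bash
python3 -m creep '[[[0.001,0,0.02,0,0,0,1],[0,0,0.015,0,0,0,1],[0,0,0.005,0,0,0,1],[0,0,0,0,0,0,1],[0,0,0,0,0,0,0.7]]]' >/dev/null
python3 st.py .5393 -.1428 .015 .29 0
python3 -m creep '[[[0,0,0,0,0,0,0.5],[0,0,0,0,0,0,0.4],[0,0,0,0,0,0,0.3],[0,0,0,0,0,0,0.3],[0,0,0,0,0,0,0.3]]]' >/dev/null
python3 st.py
python3 -m creep '[[[0,0,0,0,0,0,0],[0,0,0,0,0,0,0],[0,0,0,0,0,0,0],[0,0,0,0,0,0,0]]]' >/dev/null
python3 st.py
```

```text
t 3.47 p [ 540.4 -143.3   16.3] toolx 16.51 tilt 0.03 roll 0.03 F [ 0.08  0.02 -0.37] M [ 0.02 -0.03  0.03] w 75.1
shift mm [-0.9 -0.8  1.3] turn deg [ 0.03 -0.03 -0.11]
t 3.88 p [ 540.5 -143.6   16.3] toolx 16.5 tilt 0.06 roll 0.07 F [ 0.78 -0.97  5.51] M [-0.07  0.04 -0.01] w 37.2
t 4.22 p [ 540.5 -143.6   16.4] toolx 16.5 tilt 0.05 roll 0.07 F [ 0.96 -1.49  5.96] M [-0.11  0.06 -0.02] w 37.1
```

```bash
cat > n.py <<'E'
import sys,numpy as np
from station import ctrl
from scipy.spatial.transform import Rotation as Ro
C=np.array([.504,.187,.022]);YAW=.16;NT=np.array([-.0359,0,.0164])
o=ctrl.get_obs();R=Ro.from_quat(o["tcp_rot"]);p=np.array(o["ee_pos"]);Z=Ro.from_euler("z",YAW)
M=(Z.inv()*R).as_matrix()
print("t",round(float(o["clock"]),2),"nose",(Z.inv().apply(p+R.apply(NT)-C)*1e3).round(1),"tail",(Z.inv().apply(p+R.apply(NT+[.074,0,0])-C)*1e3).round(1),"yaw",np.degrees(np.arctan2(M[1,0],M[0,0])).round(2),"tilt",np.degrees(np.arcsin(M[2,0])).round(2),"roll",np.degrees(np.arcsin(M[2,1])).round(2),"Fc",Z.inv().apply(o["ft_force"]).round(2),"Mc",Z.inv().apply(o["wrist_torque"]).round(2),"w",round(float(o["width"])*1e3,1))
if len(sys.argv)>1:
    x,y,z,ti=map(float,sys.argv[1:5])
    T=Z*Ro.from_euler("x",180,degrees=True)*Ro.from_euler("y",ti,degrees=True)
    q=C+Z.apply(np.array([x,y,z])/1e3)-T.apply(NT)
    print("shift mm",(R.inv().apply(q-p)*1e3).round(1),"turn",np.degrees((R.inv()*T).as_rotvec()).round(2))
E
python3 -m creep '[[[0,0,-0.01,0,0,0,0],[0,0,-0.03,0,0,0,0],[0,0,-0.03,0,0,0,0],[0,0,-0.02,0,0,0,0],[0,0,0,0,0,0,0]]]' >/dev/null
python3 n.py -18 0 40 18
```

```text
t 4.63 nose [ -50.2 -336.9   71. ] tail [  23.2 -327.4   71.4] yaw 7.36 tilt 0.34 roll 0.21 Fc [ 0.83 -0.97 -1.88] Mc [-0.03 -0.14 -0.  ] w 37.2
shift mm [  68.  -326.3   20.1] turn [-0.97 17.62  7.32]
```

```bash
python3 -m creep '[[[0.003,-0.02,0,0,0,0,0],[0.006,-0.032,0,0,0,0,0],[0.007,-0.035,0,0,0,0,0],[0.007,-0.035,0,0,0,0,0],[0.007,-0.035,0,0,0,0,0]]]' >/dev/null
python3 -m creep '[[[0.007,-0.035,0,0,0,0,0],[0.007,-0.035,0,0,0,0,0],[0.007,-0.035,0,0,0,0,0],[0.007,-0.03,0,0,0,0,0],[0.005,-0.02,0,0,0,0,0]]]' >/dev/null
python3 -m creep '[[[0,0,0,-0.2,3.5,1.5,0],[0,0,0,-0.2,3.5,1.5,0],[0,0,0,-0.2,3.5,1.5,0],[0,0,0,-0.2,3.5,1.5,0],[0,0,0,-0.2,3.5,1.3,0]]]' >/dev/null
python3 -m creep '[[[0,0,0,0,0,0,0],[0,0,0,0,0,0,0]]]' >/dev/null
python3 n.py -18 0 40 18
```

```text
t 6.05 nose [-27.4 -14.6  54.9] tail [ 43.3 -14.5  76.6] yaw 0.07 tilt 17.1 roll -0.01 Fc [ 0.2  -0.03 -2.8 ] Mc [-0.03  0.46  0.03] w 37.4
shift mm [  4.4 -14.6  16.4] turn [-0.03  0.9   0.07]
```

```bash
python3 -m creep '[[[0.002,-0.008,0.004,0,0.9,0,0],[0.0025,-0.0066,0.004,0,0,0,0],[0,0,0,0,0,0,0],[0,0,0,0,0,0,0]]]' >/dev/null
python3 n.py -18 0 20 18
cat > ov.py <<'E'
import sys
from h import *
from station import ctrl
from scipy.spatial.transform import Rotation as Ro
NT=np.array([-.0359,0,.0164]);C=np.array([.504,.187,0]);o=ctrl.get_obs();R=Ro.from_quat(o["tcp_rot"]);p=o["ee_pos"]
E=np.vstack([pts(rect(-37,32,-19,19,48)),pts(rect(-37,32,-19,19,10)),pts(rect(-37,37,-19,19,0)),pts([(np.array([-37,y,0])/1e3,np.array([-37,y,48])/1e3) for y in(-19,19)])])
W=p+R.apply(NT+(E+[.037,0,0])*[1,-1,-1])
A=[]
for n,(x,y,w,h) in(("top",(150,165,100,105)),("side",(200,215,110,105))):
    s=ctrl.snapshot(n);im=cv2.resize(np.clip(s["color"][y:y+h,x:x+w,::-1]*1.6,0,255).astype(np.uint8),(w*4*100//w,int(h*400/w)),interpolation=cv2.INTER_CUBIC)
    k=400/w
    for X,c in((W,(0,0,255)),(pts(rect(-75,75,-50,50,8))@rz(.16).T+C,(255,0,0)),(pts(rect(36.5,44,-17,17,37)+rect(-41,40,-20,20,31))@rz(.16).T+C,(0,255,0))):
        for q in ((proj(s,X)+.5-[x,y])*k-.5).round().astype(int):
            if 0<=q[0]<im.shape[1] and 0<=q[1]<im.shape[0]: im[q[1],q[0]]=c
    A.append(im[:380])
cv2.imwrite(sys.argv[1],np.hstack(A))
E
python3 ov.py pics/a1.png
```

```text
t 6.38 nose [-16.7   1.2  49.8] tail [53.5  1.2 72.9] yaw 0.02 tilt 18.26 roll -0.13 Fc [-0.44 -0.27 -2.5 ] Mc [ 0.02  0.49 -0.01] w 37.1
shift mm [-10.5   1.2  28. ] turn [-0.14 -0.26  0.02]
```

View pics/a1.png

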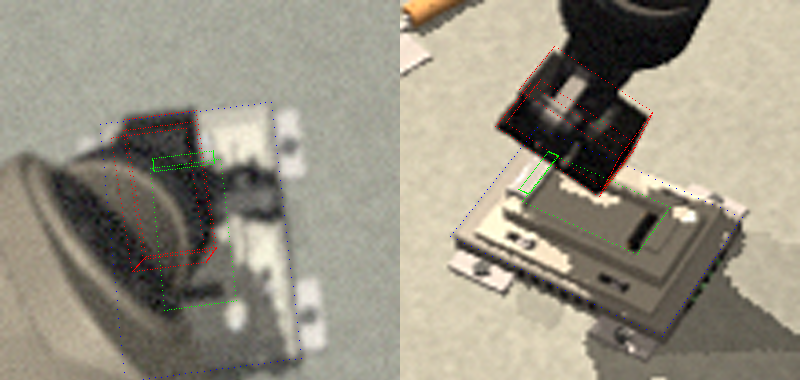

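Side view: the held battery matches its model (nose corner near 602,193). The lip at (530,175) and contacts at (645,230) are about 2 px to the +x/+y side of the charger model, so I'll check the bay's centre line against the earlier zoom.

Run:
```python
from h import *
S={n:pickle.load(open(n+"1.pkl","rb")) for n in("top","side")};C=np.array([.504,.187,0])
# top: row profile across the bay (averaged image, rotated into charger axes at z=34 and z=22)
for n in S:
  s=S[n]; g=cv2.cvtColor(np.clip(s["avg"],0,255).astype(np.uint8),cv2.COLOR_RGB2GRAY).astype(np.float32)
  for z in(34,):
    ys=np.arange(-50,51,2.); xs=np.arange(-15,26,1.)
    L=np.array([[[x,y,z] for x in xs] for y in ys]).reshape(-1,3)/1e3
    p=proj(s,L@rz(.16).T+C).astype(np.float32); v=cv2.remap(g,p[:,:1],p[:,1:],cv2.INTER_LINEAR).reshape(len(ys),-1).mean(1)
    print(n,"y@z34",[(int(a),int(b)) for a,b in zip(ys,v)])
    xs=np.arange(-75,70,2.);L=np.array([[[x,y,33] for y in np.arange(-8,9,1.)] for x in xs]).reshape(-1,3)/1e3
    p=proj(s,L@rz(.16).T+C).astype(np.float32); v=cv2.remap(g,p[:,:1],p[:,1:],cv2.INTER_LINEAR).reshape(len(xs),-1).mean(1)
    print(n,"x@z33",[(int(a),int(b)) for a,b in zip(xs,v)])
```

```text
top y@z34 [(-50, 98), (-48, 114), (-46, 125), (-44, 135), (-42, 138), (-40, 137), (-38, 136), (-36, 137), (-34, 139), (-32, 134), (-30, 122), (-28, 120), (-26, 127), (-24, 125), (-22, 116), (-20, 121), (-18, 134), (-16, 141), (-14, 141), (-12, 141), (-10, 141), (-8, 140), (-6, 140), (-4, 140), (-2, 140), (0, 140), (2, 139), (4, 139), (6, 139), (8, 139), (10, 139), (12, 139), (14, 137), (16, 127), (18, 107), (20, 96), (22, 108), (24, 126), (26, 136), (28, 138), (30, 135), (32, 131), (34, 129), (36, 130), (38, 132), (40, 133), (42, 126), (44, 110), (46, 96), (48, 95), (50, 99)]
top x@z33 [(-75, 108), (-73, 119), (-71, 119), (-69, 112), (-67, 97), (-65, 84), (-63, 88), (-61, 111), (-59, 132), (-57, 139), (-55, 134), (-53, 122), (-51, 118), (-49, 129), (-47, 139), (-45, 142), (-43, 141), (-41, 131), (-39, 108), (-37, 77), (-35, 56), (-33, 58), (-31, 80), (-29, 110), (-27, 132), (-25, 140), (-23, 141), (-21, 140), (-19, 140), (-17, 140), (-15, 141), (-13, 140), (-11, 140), (-9, 140), (-7, 140), (-5, 140), (-3, 140), (-1, 140), (1, 140), (3, 140), (5, 139), (7, 140), (9, 139), (11, 139), (
[... 1021 characters left out ...]
 (-55, 120), (-53, 93), (-51, 120), (-49, 139), (-47, 138), (-45, 138), (-43, 138), (-41, 116), (-39, 53), (-37, 28), (-35, 30), (-33, 59), (-31, 111), (-29, 137), (-27, 137), (-25, 137), (-23, 136), (-21, 137), (-19, 136), (-17, 136), (-15, 137), (-13, 136), (-11, 137), (-9, 137), (-7, 136), (-5, 135), (-3, 136), (-1, 136), (1, 135), (3, 137), (5, 135), (7, 133), (9, 134), (11, 136), (13, 137), (15, 137), (17, 135), (19, 134), (21, 137), (23, 135), (25, 126), (27, 93), (29, 76), (31, 65), (33, 54), (35, 51), (37, 82), (39, 121), (41, 129), (43, 128), (45, 128), (47, 131), (49, 140), (51, 139), (53, 122), (55, 111), (57, 110), (59, 109), (61, 107), (63, 108), (65, 111), (67, 112), (69, 112)]
```

Bay centre looks about 0.8 mm to +y of the model. I'll lower the nose into the bay short of the contacts, checking the force.

```bash
python3 -m creep '[[[-0.005,0.0004,0.012,0,-0.2,0,0],[-0.0055,0,0.014,0,0,0,0],[0,0,0,0,0,0,0],[0,0,0,0,0,0,0]]]' >/dev/null
python3 n.py -18 0.8 12 18
```

```text
t 6.82 nose [-20.   -0.5  21.4] tail [50.4 -0.6 44.3] yaw -0.05 tilt 17.99 roll -0.06 Fc [-0.12  0.05 -3.44] Mc [-0.03  0.46  0.05] w 37.1
shift mm [-1.  -1.4  9.6] turn [-0.05  0.01 -0.05]
```

```bash
python3 -m creep '[[[-0.001,-0.0013,0.005,0,0,0,0],[0,0,0.0045,0,0,0,0],[0,0,0,0,0,0,0],[0,0,0,0,0,0,0]]]' >/dev/null
python3 n.py -18 0.8 5 18
python3 -m creep '[[[-0.001,0,0.003,0,0,0,0],[-0.0005,0,0.003,0,0,0,0],[0,0,0,0,0,0,0],[0,0,0,0,0,0,0]]]' >/dev/null
python3 n.py -18 0.8 1 18
```

```text
t 7.15 nose [-17.    1.5  12.9] tail [53.4  1.5 36. ] yaw -0.03 tilt 18.15 roll -0.1 Fc [ 0.53  0.33 -3.84] Mc [-0.    0.51 -0.02] w 37.6
shift mm [-3.4  0.7  7.3] turn [-0.1  -0.15 -0.03]
t 7.48 nose [-17.1   0.5   6.3] tail [53.3  0.4 29.2] yaw -0.05 tilt 18.08 roll -0.03 Fc [-0.14 -2.21 -3.59] Mc [-0.43  0.48 -0.1 ] w 37.3
shift mm [-2.5 -0.3  4.8] turn [-0.02 -0.08 -0.05]
```

The side force of -2.2 N means it touches the +y wall, so the bay centre is more to -y. I'll shift about 1.5 mm.

```bash
python3 -m creep '[[[0,0.0015,0,0,0,0,0],[0,0,0,0,0,0,0],[0,0,0,0,0,0,0]]]' >/dev/null
python3 n.py -18 -0.5 1 18
python3 -m creep '[[[-0.0005,0,0.0015,0,0,0,0],[-0.0005,0,0.0015,0,0,0,0],[0,0,0,0,0,0,0],[0,0,0,0,0,0,0]]]' >/dev/null
python3 n.py -18 -.5 0 18
```

```text
t 7.73 nose [-16.7   0.3   6.6] tail [53.6  0.3 29.7] yaw -0.04 tilt 18.14 roll -0.14 Fc [ 0.24  0.4  -3.  ] Mc [-0.09  0.54  0.03] w 37.2
shift mm [-2.9  0.8  5.1] turn [-0.13 -0.14 -0.04]
t 8.07 nose [-16.9   0.2   3.3] tail [53.4  0.2 26.3] yaw -0.02 tilt 18.11 roll -0.11 Fc [-0.16 -0.23 -3.9 ] Mc [0.06 0.56 0.02] w 37.6
shift mm [-2.   0.7  2.8] turn [-0.11 -0.11 -0.02]
```

```bash
python3 -m creep '[[[-0.0006,0.0002,0.0019,0,0,0,0],[0,0,0,0,0,0,0],[0,0,0,0,0,0,0]]]' >/dev/null
python3 n.py
python3 -m creep '[[[-0.0003,0,0.001,0,0,0,0],[0,0,0,0,0,0,0],[0,0,0,0,0,0,0]]]' >/dev/null
python3 n.py
```

```text
t 8.32 nose [-16.8  -0.2   1.3] tail [53.5 -0.2 24.3] yaw -0.03 tilt 18.12 roll -0.1 Fc [ 0.63 -1.27 -3.65] Mc [-0.03  0.55  0.02] w 37.1
t 8.57 nose [-16.7  -0.2   0.4] tail [53.6 -0.2 23.4] yaw -0.04 tilt 18.13 roll -0.11 Fc [-0.41 -0.83 -3.51] Mc [ 0.01  0.53 -0.05] w 37.4
```

Inside the bay without side load, nose 0.4 mm over the floor. Now I'll advance towards the contacts.

```bash
python3 -m creep '[[[-0.0019,0,-0.0006,0,0,0,0],[-0.0019,0,-0.0006,0,0,0,0],[-0.0019,0,-0.0006,0,0,0,0],[0,0,0,0,0,0,0],[0,0,0,0,0,0,0]]]' >/dev/null
python3 n.py
python3 -m creep '[[[-0.0019,0,-0.0006,0,0,0,0],[0,0,0,0,0,0,0],[0,0,0,0,0,0,0]]]' >/dev/null
python3 n.py
python3 -m creep '[[[-0.0019,0,-0.0006,0,0,0,0],[0,0,0,0,0,0,0],[0,0,0,0,0,0,0]]]' >/dev/null
python3 n.py
```

```text
t 8.98 nose [-22.8  -0.1   0.4] tail [47.5 -0.2 23.5] yaw -0.02 tilt 18.14 roll -0.1 Fc [-0.91 -0.4  -3.37] Mc [-0.05  0.52  0.02] w 37.0
t 9.23 nose [-24.7  -0.1   0.4] tail [45.6 -0.2 23.4] yaw -0.03 tilt 18.14 roll -0.11 Fc [ 0.36 -0.37 -3.11] Mc [-0.01  0.59  0.01] w 36.7
t 9.48 nose [-26.8  -0.2   0.3] tail [43.5 -0.2 23.3] yaw -0.03 tilt 18.13 roll -0.1 Fc [ 0.59 -0.11 -2.79] Mc [-0.    0.53 -0.02] w 37.1
```

```bash
for i in 1 2; do :; done
python3 -m creep '[[[-0.00095,0,-0.0003,0,0,0,0],[0,0,0,0,0,0,0],[0,0,0,0,0,0,0]]]' >/dev/null
python3 n.py
python3 -m creep '[[[-0.00095,0,-0.0003,0,0,0,0],[0,0,0,0,0,0,0],[0,0,0,0,0,0,0]]]' >/dev/null
python3 n.py
python3 -m creep '[[[-0.00095,0,-0.0003,0,0,0,0],[0,0,0,0,0,0,0],[0,0,0,0,0,0,0]]]' >/dev/null
python3 n.py
python3 -m creep '[[[-0.00095,0,-0.0003,0,0,0,0],[0,0,0,0,0,0,0],[0,0,0,0,0,0,0]]]' >/dev/null
python3 n.py
```

```text
t 9.73 nose [-27.7  -0.2   0.3] tail [42.7 -0.2 23.4] yaw -0.03 tilt 18.14 roll -0.11 Fc [-0.25 -0.05 -2.53] Mc [0.03 0.55 0.03] w 37.4
t 9.98 nose [-28.2  -0.1   0.5] tail [42.1 -0.2 23.6] yaw -0.04 tilt 18.18 roll -0.12 Fc [ 0.92 -0.45 -3.53] Mc [-0.09  0.35  0.05] w 37.4
t 10.23 nose [-29.   -0.1   0.6] tail [41.3 -0.1 23.8] yaw -0.04 tilt 18.2 roll -0.12 Fc [ 1.52  0.11 -3.5 ] Mc [-0.02  0.12 -0.01] w 37.2
t 10.48 nose [-29.9  -0.1   0.7] tail [40.4 -0.1 23.8] yaw -0.04 tilt 18.21 roll -0.13 Fc [ 2.65 -0.34 -2.77] Mc [-0.01 -0.1  -0.04] w 37.2
```

Contact touched at nose x ≈ -28.1, and the stiffness matches the spring. I'll push in further, then rock.

```bash
python3 -m creep '[[[-0.00095,0,-0.0002,0,0,0,0],[-0.00095,0,-0.0002,0,0,0,0],[0,0,0,0,0,0,0],[0,0,0,0,0,0,0]]]' >/dev/null
python3 n.py
python3 -m creep '[[[-0.00095,0,-0.0002,0,0,0,0],[-0.00095,0,-0.0002,0,0,0,0],[0,0,0,0,0,0,0],[0,0,0,0,0,0,0]]]' >/dev/null
python3 n.py -36.1 -.1 0.5 18
```

```text
t 10.82 nose [-31.5  -0.    0.7] tail [38.8 -0.1 23.9] yaw -0.05 tilt 18.25 roll -0.13 Fc [ 4.79  0.47 -2.86] Mc [-0.1  -0.51  0.03] w 37.2
t 11.15 nose [-32.8  -0.    0.7] tail [37.5 -0.1 24. ] yaw -0.05 tilt 18.32 roll -0.15 Fc [ 6.31 -1.16 -2.97] Mc [-0.18 -0.78  0.01] w 37.0
shift mm [-3.1  0.  -0.6] turn [-0.14 -0.32 -0.05]
```

```bash
python3 -m creep '[[[-0.0013,0,-0.0003,0,0,0,0],[-0.0013,0,-0.0003,0,-0.3,0,0],[-0.0008,0,-0.0001,0,0,0,0],[0,0,0,0,0,0,0],[0,0,0,0,0,0,0]]]' >/dev/null
python3 n.py -36.8 -.1 0.4 15
```

```text
t 11.57 nose [-34.9   0.    1.1] tail [35.4 -0.1 24.2] yaw -0.07 tilt 18.17 roll -0.19 Fc [ 8.49 -0.86 -4.11] Mc [-0.23 -1.29  0.01] w 37.3
shift mm [-1.2  0.   2.1] turn [-0.18 -3.17 -0.06]
```

```bash
python3 -m creep '[[[-0.0007,0,0.0011,0,-1.6,0,0],[-0.0007,0,0.0011,0,-1.6,0,0],[0,0,0,0,0,0,0],[0,0,0,0,0,0,0]]]' >/dev/null
python3 n.py -37.5 -.1 0.4 12
```

```text
t 11.9 nose [-35.3   0.    1. ] tail [36.2 -0.1 20.3] yaw -0.09 tilt 15.13 roll -0.21 Fc [ 7.93 -0.78 -1.19] Mc [-0.31 -1.46  0.01] w 37.0
shift mm [-1.5  0.   1.9] turn [-0.2  -3.13 -0.08]
```

```bash
python3 -m creep '[[[-0.0013,0,-0.0001,0,0,0,0],[-0.0012,0,-0.0001,0,0,0,0],[0,0,0,0,0,0,0],[0,0,0,0,0,0,0]]]' >/dev/null
python3 n.py -37.8 -.1 0.4 12
```

```text
t 12.23 nose [-36.9   0.    1. ] tail [34.5 -0.1 20.5] yaw -0.07 tilt 15.26 roll -0.22 Fc [ 9.87 -1.39 -1.31] Mc [-0.41 -1.88 -0.06] w 37.2
shift mm [-0.2  0.   2.4] turn [-0.21 -3.26 -0.06]
```

```bash
python3 -m creep '[[[-0.0003,0,0.0012,0,-1.6,0,0],[-0.0003,0,0.0011,0,-1.6,0,0],[0,0,0,0,0,0,0],[0,0,0,0,0,0,0]]]' >/dev/null
python3 n.py -38.2 -.1 0.4 9
```

```text
t 12.57 nose [-36.9   0.    0.8] tail [35.4 -0.1 16.4] yaw -0.09 tilt 12.17 roll -0.23 Fc [ 9.31 -2.32  0.89] Mc [-0.48 -1.92  0.02] w 37.4
shift mm [-0.5  0.   2.2] turn [-0.22 -3.17 -0.08]
```

```bash
python3 -m creep '[[[-0.0008,0.0004,0,0.1,0,0,0],[-0.0007,0,0,0.1,0,0,0],[0,0,0,0,0,0,0],[0,0,0,0,0,0,0]]]' >/dev/null
python3 n.py -38.8 -.1 0.4 9
```

```text
t 12.9 nose [-37.9   0.    0.9] tail [34.4 -0.1 16.6] yaw -0.06 tilt 12.28 roll -0.45 Fc [11.28 -0.53 -0.2 ] Mc [-0.38 -2.11  0.01] w 37.5
shift mm [-0.1 -0.   2.3] turn [-0.45 -3.28 -0.05]
```

```bash
python3 -m creep '[[[-0.0003,0,0.0011,-0.2,-1.6,0,0],[-0.0002,0,0.0011,-0.2,-1.6,0,0],[0,0,0,0,0,0,0],[0,0,0,0,0,0,0]]]' >/dev/null
python3 n.py -39.2 -.1 0.4 6
```

```text
t 13.23 nose [-38.   -0.    0.7] tail [35.  -0.1 12.5] yaw -0.07 tilt 9.17 roll -0.07 Fc [ 9.94 -1.22  2.64] Mc [-0.44 -2.12  0.06] w 37.5
shift mm [-0.3  0.   2.2] turn [-0.06 -3.17 -0.07]
```

```bash
python3 -m creep '[[[-0.0007,0.0002,0,0,0,0,0],[-0.0004,0,-0.0002,0,0,0,0],[0,0,0,0,0,0,0],[0,0,0,0,0,0,0]]]' >/dev/null
python3 n.py -39.4 -.1 0.4 6
python3 ov.py pics/a2.png
```

```text
t 13.57 nose [-39.1  -0.    0.8] tail [34.  -0.1 12.7] yaw -0.05 tilt 9.23 roll -0.09 Fc [10.17 -2.07  1.39] Mc [-0.33 -2.39  0.04] w 37.1
shift mm [0.5 0.  2.4] turn [-0.08 -3.23 -0.05]
```

View pics/a2.png

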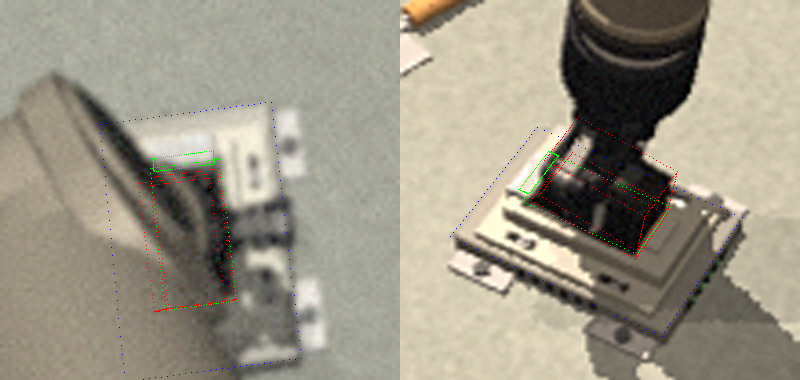

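The lip is fully visible at top (183,148), and the dark tail edge is clear on the bay side of it at v≈163. I'll continue rocking.

```bash
python3 -m creep '[[[0,0.0001,0.0011,0,-1.6,0,0],[0,0.0001,0.0011,0,-1.6,0,0],[0,0,0,0,0,0,0],[0,0,0,0,0,0,0]]]' >/dev/null
python3 n.py -39.8 -.1 0.3 3
```

```text
t 14.0 nose [-39.2  -0.    0.5] tail [34.4 -0.1  8.3] yaw -0.08 tilt 6.07 roll -0.11 Fc [10.46 -1.    3.45] Mc [-0.22 -2.31  0.08] w 37.0
shift mm [0.2 0.  2.1] turn [-0.1  -3.07 -0.07]
```

```bash
python3 -m creep '[[[-0.0002,0,0.001,0,-1.6,0,0],[-0.0002,0,0.0009,0,-1.6,0,0],[0,0,0,0,0,0,0],[0,0,0,0,0,0,0]]]' >/dev/null
python3 n.py -40.2 -.1 0.3 0
```

```text
t 14.33 nose [-40.2   0.    0.2] tail [33.7 -0.1  3.9] yaw -0.07 tilt 2.92 roll -0.11 Fc [12.26 -0.77  3.07] Mc [-0.16 -2.54  0.07] w 37.3
shift mm [0.8 0.  1.7] turn [-0.11 -2.92 -0.07]
```

```bash
python3 -m creep '[[[0.0005,0,0.0008,0,-1.5,0,0],[0.0004,0,0.0008,0,-1.5,0,0],[0,0,0,0,0,0,0],[0,0,0,0,0,0,0]]]' >/dev/null
python3 n.py -40 -.1 0 0
```

```text
t 14.67 nose [-40.2   0.1  -0. ] tail [33.8 -0.  -0.1] yaw -0.07 tilt -0.07 roll -0.11 Fc [12.78 -0.49  1.52] Mc [-0.17 -2.71  0.12] w 37.6
shift mm [ 0.2  0.1 -0.1] turn [-0.11  0.07 -0.07]
```

Flat on the floor with 12.8 N on the contacts. Now I'll let it slide back towards home.

```bash
python3 -m creep '[[[0.001,0,0,0,0,0,0],[0.001,0,0,0,0,0,0],[0,0,0,0,0,0,0],[0,0,0,0,0,0,0]]]' >/dev/null
python3 n.py
python3 -m creep '[[[0.001,0,0,0,0,0,0],[0.001,0,0,0,0,0,0],[0,0,0,0,0,0,0],[0,0,0,0,0,0,0]]]' >/dev/null
python3 n.py
```

```text
t 15.0 nose [-40.2   0.    0.1] tail [33.8 -0.  -0.2] yaw -0.05 tilt -0.24 roll -0.07 Fc [ 8.29 -0.2   4.39] Mc [-0.19 -2.11 -0.03] w 37.0
t 15.33 nose [-40.3   0.    0.2] tail [33.7 -0.  -0.4] yaw -0.04 tilt -0.47 roll -0.02 Fc [ 4.76 -0.55  8.22] Mc [-0.26 -1.47 -0.02] w 37.2
```

It isn't sliding: Fx dropped without any motion and Fz rose at the tail. I'll look before doing more.

```bash
sed -i 's/(150,165,100,105)/(175,188,50,52)/;s/(200,215,110,105)/(222,235,65,62)/' ov.py; sed -i 's/A.append(im\[:380\])/A.append(im[:380])/' ov.py; python3 ov.py pics/a3.png
```

```text
(no output)
```

View pics/a3.png

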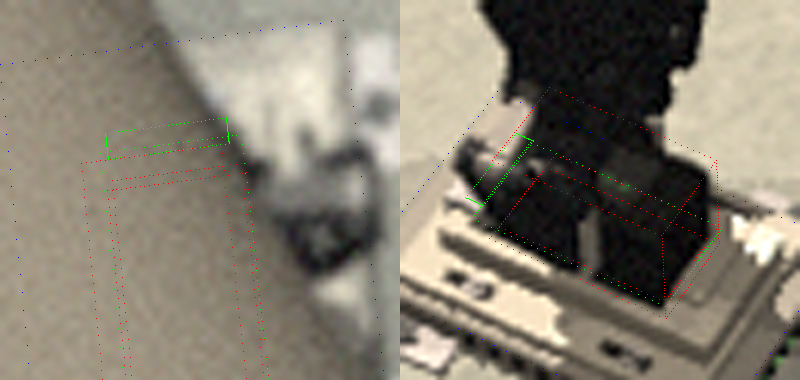

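The battery looks seated with its tail low (near edge along 490,225 → 665,305), so this looks like friction from pressing on the floor. I'll ease off the downward command.

```bash
python3 -m creep '[[[0,0,-0.001,0,0,0,0],[0,0,0,0,0,0,0],[0,0,0,0,0,0,0]]]' >/dev/null
python3 n.py
python3 -m creep '[[[0,0,-0.001,0,0,0,0],[0,0,0,0,0,0,0],[0,0,0,0,0,0,0]]]' >/dev/null
python3 n.py
```

```text
t 15.68 nose [-39.9   0.    0.2] tail [34.1  0.  -0.3] yaw -0.02 tilt -0.43 roll -0.05 Fc [ 7.53 -0.04  0.61] Mc [-0.07 -2.03  0.04] w 37.3
t 15.93 nose [-39.8   0.    0.2] tail [34.2  0.  -0.3] yaw -0.02 tilt -0.42 roll -0.08 Fc [10.14  1.18 -4.49] Mc [ 0.12 -2.46  0.1 ] w 37.3
```

The arm's horizontal give (about 2 N/mm) accounts for it: it is sliding freely again, so I need to command more travel.

```bash
python3 -m creep '[[[0.001,0.0003,0.0004,0,0,0,0],[0.001,0,0,0,0,0,0],[0,0,0,0,0,0,0],[0,0,0,0,0,0,0]]]' >/dev/null
python3 n.py
python3 -m creep '[[[0.001,0,-0.0003,0,0,0,0],[0.001,0,-0.0003,0,0,0,0],[0,0,0,0,0,0,0],[0,0,0,0,0,0,0]]]' >/dev/null
python3 n.py
```

```text
t 16.27 nose [-39.9  -0.    0.3] tail [34.1 -0.  -0.5] yaw -0.01 tilt -0.65 roll -0.04 Fc [6.4  0.96 4.19] Mc [ 0.09 -1.93  0.02] w 37.3
t 16.6 nose [-39.8  -0.    0.6] tail [34.2 -0.  -0.5] yaw 0.01 tilt -0.88 roll -0.01 Fc [3.69 1.17 6.45] Mc [ 0.16 -1.51  0.  ] w 37.1
```

Pushing +x tips the tool and jams the tail corner on the floor: tilt is -0.9° and the Fx/Fz ratio stays constant. I'll undo the tilt and unload z, then let the spring do the sliding.

```bash
python3 -m creep '[[[0,0,-0.0006,0,0.4,0,0],[0,0,-0.0004,0,0.4,0,0],[0,0,0,0,0,0,0],[0,0,0,0,0,0,0]]]' >/dev/null
python3 n.py
python3 -m creep '[[[0,0,-0.0005,0,0.2,0,0],[0,0,0,0,0,0,0],[0,0,0,0,0,0,0]]]' >/dev/null
python3 n.py
```

```text
t 16.93 nose [-38.5  -0.    0.2] tail [35.5 -0.1  0.3] yaw -0.02 tilt 0.04 roll -0.06 Fc [ 9.13  0.78 -0.75] Mc [ 0.42 -2.03  0.07] w 37.2
t 17.18 nose [-38.5  -0.1   0.3] tail [35.5 -0.1  0.6] yaw -0.02 tilt 0.22 roll -0.06 Fc [ 9.26  1.45 -2.45] Mc [ 0.51 -2.12  0.01] w 37.2
```

Freed and sliding. I'll continue in compensated steps with the tail kept low.

```bash
python3 -m creep '[[[0.001,0.0003,0,0,-0.2,0,0],[0.001,0,0,0,0,0,0],[0,0,0,0,0,0,0],[0,0,0,0,0,0,0]]]' >/dev/null
python3 n.py
```

```text
t 17.52 nose [-37.5  -0.    0.3] tail [36.5 -0.1  0.1] yaw -0.01 tilt -0.09 roll -0.07 Fc [ 8.08  2.58 -1.33] Mc [ 0.5  -1.85 -0.02] w 37.1
```

```bash
python3 -m creep '[[[0.001,-0.0006,-0.0001,0,0.15,0,0],[0.001,-0.0003,-0.0001,0,0,0,0],[0,0,0,0,0,0,0],[0,0,0,0,0,0,0]]]' >/dev/null
python3 n.py
python3 -m creep '[[[0.001,0,-0.0001,0,0.15,0,0],[0.001,0,-0.0001,0,0,0,0],[0,0,0,0,0,0,0],[0,0,0,0,0,0,0]]]' >/dev/null
python3 n.py
```

```text
t 17.85 nose [-36.4   0.    0.2] tail [37.6 -0.   0.1] yaw -0.02 tilt -0.06 roll 0.01 Fc [ 6.17  2.17 -1.47] Mc [ 0.27 -1.42  0.03] w 37.3
t 18.18 nose [-35.3  -0.    0.1] tail [38.7 -0.   0.1] yaw -0.02 tilt -0.02 roll 0.03 Fc [4.93 1.51 0.45] Mc [ 0.26 -1.2  -0.01] w 37.2
```

```bash
python3 -m creep '[[[0.001,-0.0003,-0.0002,0,0.1,0,0],[0,0,0,0,0,0,0],[0,0,0,0,0,0,0]]]' >/dev/null
python3 n.py
python3 -m creep '[[[0.0005,0,-0.0003,0,0.1,0,0],[0.0005,0,-0.0001,0,0,0,0],[0,0,0,0,0,0,0],[0,0,0,0,0,0,0]]]' >/dev/null
python3 n.py
```

```text
t 18.43 nose [-34.9   0.    0.1] tail [39.1 -0.   0.1] yaw -0.02 tilt 0.01 roll 0.06 Fc [ 4.83  1.51 -0.74] Mc [ 0.29 -1.09  0.01] w 37.3
t 18.77 nose [-34.8  -0.1   0.2] tail [39.2 -0.1  0.2] yaw -0.01 tilt 0.0 roll 0.08 Fc [ 3.36  2.28 -2.77] Mc [ 0.43 -0.64 -0.02] w 37.0
```

Home: the tail stops at x=39.2 as predicted. Now release.

```bash
python3 -m creep '[[[0,-0.0003,0.0003,0,0,0,0],[0,0,0,0,0,0,0.45],[0,0,0,0,0,0,0.5],[0,0,0,0,0,0,0.55],[0,0,0,0,0,0,0.6]]]' >/dev/null
python3 n.py
python3 -m creep '[[[0,0,0,0,0,0,0.65],[0,0,0,0,0,0,0.65],[0,0,0,0,0,0,0.65]]]' >/dev/null
python3 n.py
```

```text
t 19.18 nose [-34.6  -0.8   0.3] tail [39.4 -0.9  0.3] yaw -0.05 tilt 0.03 roll 0.16 Fc [-0.21 -0.11  0.75] Mc [-0.01 -0.02 -0.03] w 51.4
t 19.43 nose [-33.8  -0.3   0.5] tail [40.2 -0.3  0.6] yaw -0.04 tilt 0.12 roll 0.11 Fc [-0.68 -0.37  0.89] Mc [-0.   -0.03 -0.01] w 55.6
```

Forces are zero and the fingers are clear. I'll rise straight up and back away.

```bash
python3 -m creep '[[[0,0,-0.01,0,0,0,0.65],[0,0,-0.02,0,0,0,0.65],[0,0,-0.03,0,0,0,0.65],[0,0,-0.03,0,0,0,0.65],[0,0,-0.03,0,0,0,0.65]]]' >/dev/null
python3 n.py
python3 -m creep '[[[0,0.035,-0.015,0,0,0,0.65],[0,0.035,-0.015,0,0,0,0.65],[0,0.04,0,0,0,0,0.65],[0,0.04,0,0,0,0,0.65],[0,0.04,0,0,0,0,0.65]]]' >/dev/null
python3 -m creep '[[[0,0.02,0,0,0,0,0.65],[0,0,0,0,0,0,0.65],[0,0,0,0,0,0,0.65]]]' >/dev/null
python3 n.py
python3 - <<'E'
from h import *
from station import ctrl
A=[];C=np.array([.504,.187,.022])
X=np.vstack([pts(rect(-37,32,-19,19,48)),pts([(np.array([-37,y,0])/1e3,np.array([-37,y,48])/1e3) for y in(-19,19)])])+[.0022,0,0]
for n,(x,y,w,h) in(("top",(160,188,76,76)),("side",(208,232,92,80))):
    s=ctrl.snapshot(n);k=400/w;im=cv2.resize(np.clip(s["color"][y:y+h,x:x+w,::-1]*1.6,0,255).astype(np.uint8),(400,int(h*k)),interpolation=cv2.INTER_CUBIC)[:346]
    raw=im.copy()
    for q in ((proj(s,X@rz(.16).T+C)+.5-[x,y])*k-.5).round().astype(int):
        if 0<=q[0]<400 and 0<=q[1]<346: im[q[1],q[0]]=(0,0,255)
    A.append(im)
    cv2.imwrite(f"pics/full_{n}.png",s["color"][:,:,::-1])
cv2.imwrite("pics/f1.png",np.hstack(A))
# bystanders: difference to first pictures
for n in("top","side"):
    a=cv2.imread(f"pics/{n}0.png",0).astype(int);b=cv2.imread(f"pics/full_{n}.png",0).astype(int)
    m=cv2.morphologyEx((cv2.absdiff(a.astype(np.uint8),b.astype(np.uint8))>35).astype(np.uint8),cv2.MORPH_OPEN,np.ones((3,3)))
    c=cv2.connectedComponentsWithStats(m)[2][1:];print(n,[tuple(map(int,r)) for r in c if r[4]>25])
E
```

```text
t 19.85 nose [-34.2   0.2 122.4] tail [ 39.8   0.2 122.6] yaw -0.01 tilt 0.14 roll 0.08 Fc [ 1.21 -0.35 -1.09] Mc [ 0.02  0.03 -0.06] w 55.4
t 20.52 nose [ -34.3 -211.4  151.3] tail [  39.7 -211.7  151.6] yaw -0.26 tilt 0.16 roll 0.09 Fc [ 0.81  0.94 -0.57] Mc [ 0.07  0.03 -0.  ] w 55.3
top [(268, 78, 84, 19, 1076), (290, 97, 45, 14, 494), (339, 96, 15, 12, 122), (274, 103, 14, 8, 101), (268, 110, 9, 45, 206), (285, 115, 28, 36, 371), (255, 167, 152, 253, 7044), (332, 195, 26, 39, 567), (186, 206, 22, 35, 592), (345, 260, 14, 21, 146), (257, 414, 35, 6, 162)]
side [(272, 0, 70, 90, 3523), (481, 11, 14, 5, 50), (523, 23, 37, 14, 134), (279, 103, 40, 69, 1403), (513, 119, 47, 135, 4053), (309, 173, 33, 32, 756), (300, 224, 176, 116, 5410), (506, 242, 9, 15, 85), (235, 251, 36, 33, 685), (537, 257, 23, 20, 231), (488, 259, 15, 35, 189), (517, 258, 13, 7, 51), (510, 264, 31, 24, 405), (517, 298, 12, 11, 91), (531, 302, 11, 7, 40), (554, 320, 6, 9, 38), (555, 346, 5, 18, 61), (492, 373, 21, 17, 148), (548, 394, 12, 17, 127), (521, 397, 25, 16, 190)]
```

View pics/f1.png

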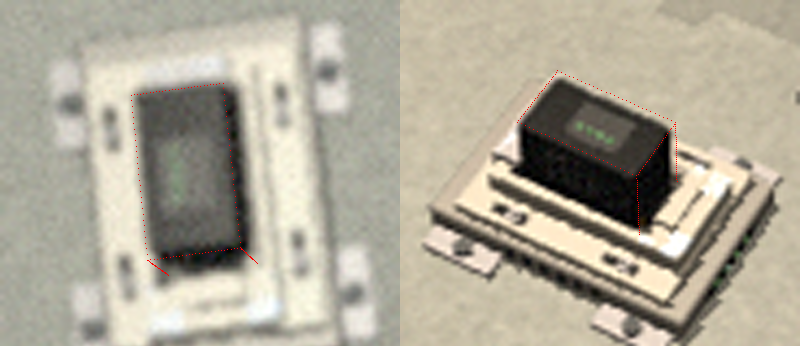

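The final picture shows the block upright and flat in the bay. The lip at top crop (187,70) lies over its foot and the tail is up against the lip. The model outline at the home pose fits within about 1 px. The gripper is well clear.

```bash
python3 -c "
from station import ctrl
print(ctrl.job_done())"
```

```text
the job is handed in; nothing more can be done
None
```

The tall battery is on charge, lying flat in the bay and home under the steel lip. I handed the job in at about 20.6 s with the gripper open and well clear.

**What I did:**
- Gripped the block across its width and lowered it nose first at 18° tail-up.
- Pushed the contacts back about 8.5 to 9.5 mm, with a highest reading of 12.8 N. That is slightly over the 12.4 N end-of-travel value, so they were at or near their stop, but below the 16 N bending limit.
- Rocked the tail down past the lip, then let the spring slide the block about 5.4 mm home before letting go.

**Last checks:**
- **Seating:** the block stopped moving at the tail wall with about 4.8 N of spring force (4.6 N expected). The picture after release matches the home pose within about 1 px in both views.
- **Forces:** near zero after release and at the end.

**What disagreed:**
- **Slide home:** it stuck at first because the tail corner pressed on the bay floor with up to about 11 N. Levelling the tool and easing the downward pressure freed it.
- **Side walls:** the block rubbed them with up to about 2.6 N.
- **Other things on the bench:** I didn't touch any of them. The before/after image difference shows only changes that look like the arm, its shadows and the battery. The arm's view or shadow covered the low battery and the turquoise block, so I could not confirm those two by picture.

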